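Set the slide gauge to its marker and hold it

TASK

Fit the loose yellow pointer insert into the recess in the head of the slide gauge's arm: plug fully home, flange flat on the head, black pointer reaching out over the white scale. Then press the green lock button fully down (it stays down) to free the arm, and pull the arm out by its black knob until the tip of the pointer stands over the white line on the red rider on the scale. A spring pulls the arm back in, so finish still gripping the knob, holding the arm there at rest; do not force the arm while it is locked, leave the rider where it is set, and leave the other things on the bench alone.

Things in the scene. Friction and masses are not known exactly. Their poses are not given: they have to be found in the camera images.
- insert_grip (a point): loose yellow pointer insert (50 g), upright. Point: centre of its grip rib, 12 mm thick (point x), 28 mm long (y), 40 mm high. Flange 40 x 36 x 4 mm: top 20 mm below the point. Under it the plug, 30 (x) by 26 (y) by 14 mm deep: bottom 38 mm below the point. A thin black pointer reaches out from the flange along the point's -x
- insert_foot (a point): the insert's centre on the underside of the flange, 24 mm below insert_grip, 14 mm above the bottom of the plug; coincides with recess when the insert is fully home
- pointer_tip (a point): tip of the insert's black pointer, 46 mm from the insert's centre along its -x
- recess (a point): centre of the mouth of the rectangular recess in the flat top of the arm's dark steel head, 46 mm above the bench. Recess 33 (x) by 29 (y) by 16 mm deep, 2 mm chamfer. z up, y the way the arm extends, -x towards the white scale rail; the insert fits with its own axes along these. Head 44 mm wide (x), from 28 mm behind to 92 mm beyond this point in y; moves with the arm
- knob (a point): black round upright knob on the head, 20 mm in diameter, top 44 mm above the head's top, with a foot ring 26 mm wide and 4 mm high. Point: on its axis, 18 mm below its top, 26 mm above the head's top; 70 mm from the recess centre in the extending direction (+y). Moves with the arm
- button_top (a point): centre of the top of the green round lock button (22 mm diameter) on the fixed sleeve, 61 mm above the bench when up; pressed straight down it travels 8 mm, takes 4 to 5 N, and stays down; its dark bezel is 10 mm below its top when up
- lock (a joint): travel of the lock button, m: 0 up (arm locked), 0.008 fully down; from 0.0065 on the arm is free. It has no return spring
- slide (a joint): extension of the telescoping arm, m: 0 fully in, 0.13 fully out. A spring pulls it in with about 4 N when in and 6.6 N when fully out
- mark (a point): middle of the white line across the top of the red rider (10 mm wide along the scale, top 42 mm above the bench) on the white scale rail. With the insert home the pointer tip passes some 4 mm above it. The rider starts 0.06 to 0.115 m out along the scale and slides only stiffly. Axes as for recess
- amber_bottle: amber bottle 94 x 94 x 212 mm, standing behind the gauge; origin under its centre; bystander
- thread_spool_tall: white thread spool 44 x 44 x 60 mm, standing; origin under its centre; bystander
- round_tin: round grey tin 96 x 96 x 26 mm, at the back left; origin under its centre; bystander
Things that resemble listed ones, but are neither listed nor needed, are in the scene too. There is more than one size of the part that bears insert_grip; the job needs the middle-sized.

How it is judged:
By the outcome, as a careful person would: the job done as asked, in the order asked, and still so for the second after the job is handed in, while the arm keeps its last pose, push and grip.
It also fails if it takes over 61 s, if anything falls off the work surface, if the arm or the gripper's body presses on something with over 40 N, if the wrist force passes 120 N, or if a joint passes its speed limit or range.

ROBOT

A 6-joint arm with a two-finger parallel gripper is mounted at the origin on a cart in front of the work surface, level with it; the furniture and walls round the work are solid. World frame = base frame: x ahead of the robot, y to its left, z up, the work surface at z = 0. Lengths are in m, angles in rad, forces in N, time in s.
With the tool pointing down it reaches from about 0.375 to 0.975 m from the base axis. Payload 3.8 kg.
Tool frame: the origin (TCP) lies midway between the tips of the shut fingers; the grasp point (between the pads) lies 19 mm behind it; x points along the fingers, z is the direction in which the jaws open and shut, and the axes are right-handed (so a half turn about x gives the same grasp; the last joint's range is limited). The gripper opens to 85 mm and grips with 20 to 120 N. Pads are 22 mm wide; open, the fingers measure 114 mm over their backs; the gripper's body (76 mm by 85 mm) begins 54 mm behind the grasp point. The pads swing forward as they close: fully open they stand 13 mm farther back than shut.
Start: joints at [-1.183, 0.264, 1.604, -0, 1.274, -0.037], TCP at [0.278, -0.615, 0.231] pointing down, gripper open.
Joint ranges: [-2.63, 2.63], [-0.94, 2.18], [0.31, 2.57], [-1.31, 4.45], [0, 2.66], [-2.55, 2.55]. Speed limits (rad/s): [2.57, 2.57, 3.14, 3.14, 3.14, 3.14].

INTERFACE

Orientations are given as a rotation vector (axis times angle).
In Python, from workcell import * gives the robot as it stands. The module is installed in compiled form; this text tells all that it offers.
- The arm moves only by the tool carry_out, never from a script. Its arguments are lists of equal length, an entry for each row: "offset": the shift along the tool's x, y, z in cm, a list of three; "delta_rot": the turn, a rotation vector about the tool's x, y, z in degrees, a list of three. A call has exactly 5 rows; each row shifts and turns the commanded pose from where the row before left it, along the tool's axes as they then stand; what a row does not reach is not made up. A row lasts 1/12 s, in which the tool goes at most 41.7 mm and 7.16 degrees, less where a joint would pass 70% of its speed; a pose out of reach is approached as far as the arm can. A call is refused whole if a number of a shift passes 4.17 or a number of a turn 7.16, either way. A call with a gripper value outside its range is refused whole. "fingers" is the opening, from -1 (shut) to 1 (fully open), set as the call begins (left out, the last holds). The fingers move at their own pace and stop on an object; "newtons" is the grip in N (left out, the last holds). Time passes only in rows, so rows that do not move let the fingers close, or fill a call up. It gives the time, the measured TCP pose, the force and the opening at its end, in the units of the state.
- read_state(): the state, without advancing time (a new reading comes with each control period).
- read_camera(name): name is "scene" or "top" or "wrist"; returns (picture, depth): 480x640x3 uint8, red, green, blue; 480x640 float32, m along the optical axis (not along the pixel's ray), 0 where there is no reading.
- get_calibration(name): a dict with "fx", "fy", "cx", "cy" (pixels), "R" (3x3) and "t" (3): a world point X has camera coordinates R X + t; the wrist camera has in their place "mount" (4x4, takes a point from camera to tool coordinates, whose origin is the TCP and whose axes are the tool frame's). Camera axes: x right, y down, z forward; pixel columns grow to the right and rows downward; lengths in m; the calibration is good to about 2 mm. A picture is of the moment at which its call begins: read the wrist's pose just before it. get_calibration takes no time and is no camera call.
- finish_job(): hands the job in, once; it reports no verdict.
The state is a dict: "time": time; "q": joint angles; "joint_vel": joint speeds; "joint_torque": joint torques, N m; "tool_pos": TCP position; "tcp_rot": TCP orientation; "wrist_force": force on the tool from outside, world axes, zero at the start; "torque": the same for the moment, N m; "width": opening from 0.0 (shut) to 1.0 (fully open).
Only numpy, scipy, OpenCV 4.12 (cv2) and the standard library are available. Lean on these libraries where they do the work, as an engineer would, in place of code of your own. Each camera call takes 0.05 s, during which the arm holds its last target. There are 200 camera calls.

## Working session

There is one attempt and no reset: what is moved stays moved. The work goes in short steps, Python scripts to look and compute and a tool call to move; the robot and the scene stay as the last step left them, time stands still between calls to the robot, and variables do not carry over. Pictures are saved under pics/ and viewed, about 8 in all and at most 12, crops included, and the job is handed in when it is done.

Besides the shell and the picture viewer there is one more tool, called after "Emit:" as name(argument=value, ...) on one line, values as JSON. carry_out: Moves the arm, as the interface text tells. Its arguments: {"type":"object","properties":{"offset":{"type":"array"},"delta_rot":{"type":"array"},"fingers":{"type":"number"},"newtons":{"type":"number"}},"required":["offset","delta_rot"]}

```bash
mkdir -p pics; cat > h.py <<'E'
from workcell import *
import numpy as np, cv2
from scipy.spatial.transform import Rotation as Rn
def save(n,im): cv2.imwrite('pics/'+n,im[...,::-1])
def cloud(name):
    s=read_state(); im,d=read_camera(name); c=get_calibration(name)
    v,u=np.mgrid[:480,:640]
    P=np.stack([(u-c['cx'])/c['fx']*d,(v-c['cy'])/c['fy']*d,d],-1)
    if name=='wrist':
        M=np.array(c['mount']); P=P@M[:3,:3].T+M[:3,3]
        W=P@Rn.from_rotvec(s['tcp_rot']).as_matrix().T+np.array(s['tool_pos'])
    else: W=(P-np.array(c['t']))@np.array(c['R'])
    W[d==0]=np.nan
    return im,W
E
python3 - <<'E'
from h import *
s=read_state(); print(s['time'],Rn.from_rotvec(s['tcp_rot']).as_matrix().round(3))
for n in ('top','scene'):
    im,W=cloud(n); save(n+'1.png',im); np.save(n+'W.npy',W); np.save(n+'I.npy',im)
    print(n,W[::80,::80].round(2)[...,:2].tolist() if n=='top' else '')
E
```

```text
0.0 [[-0.001  0.911  0.412]
 [ 0.002  0.412 -0.911]
 [-1.     0.    -0.002]]
top [[[1.64, 1.19], [0.96, 0.32], [1.13, 0.29], [1.12, 0.11], [1.12, -0.06], [1.15, -0.24], [1.09, -0.39], [1.15, -0.6]], [[1.07, 0.8], [1.08, 0.59], [0.97, 0.3], [0.95, 0.11], [0.96, -0.06], [0.96, -0.23], [0.96, -0.41], [0.96, -0.59]], [[1.0, 1.16], [0.86, 0.59], [0.79, 0.29], [0.79, 0.12], [0.79, -0.06], [0.78, -0.23], [0.78, -0.41], [0.78, -0.58]], [[0.7, 1.13], [0.7, 0.84], [0.61, 0.29], [0.61, 0.11], [0.61, -0.06], [0.61, -0.23], [0.61, -0.4], [0.61, -0.57]], [[0.4, 1.12], [0.4, 0.83], [0.44, 0.28], [0.44, 0.11], [0.44, -0.05], [0.44, -0.22], [0.44, -0.39], [0.44, -0.56]], [[0.11, 1.1], [0.11, 0.81], [0.28, 0.28], [0.28, 0.11], [0.28, -0.05], [0.27, -0.22], [0.27, -0.39], [0.27, -0.55]]]
scene
```

View pics/top1.png

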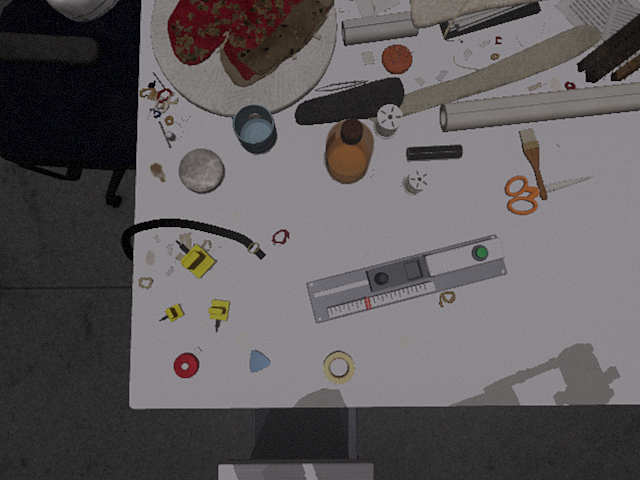

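View pics/scene1.png

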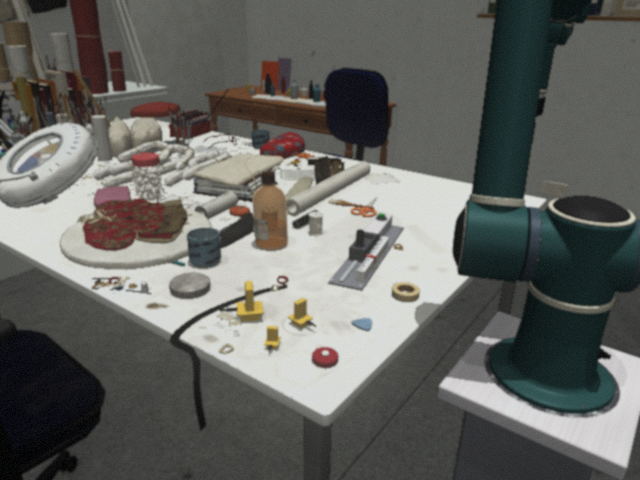

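Inserts in the top picture: large (197,262), middle (219,310) and small (174,312). The middle-sized one, at (219,310), fits the description. The gauge's button is at (481,253), its recess about (412,269), its knob at (381,279) and the red rider at (367,302). Next I'll measure sizes and view one enlarged crop.

```bash
python3 - <<'E'
from h import *
im=np.load('topI.npy'); W=np.load('topW.npy')
crop=np.hstack([cv2.resize(im[235:340,150:250],(400,420),interpolation=2),cv2.resize(im[235:335,300:520][:, :],(880,400),interpolation=2)[:, :].copy()[:400,:400] if 0 else cv2.resize(im[240:330,340:440],(400,420))])
save('crop1.png',crop)
hsv=cv2.cvtColor(im,cv2.COLOR_RGB2HSV)
ye=((abs(hsv[...,0].astype(int)-28)<8)&(hsv[...,1]>120)&(hsv[...,2]>60)).astype(np.uint8)
n,l,st,c=cv2.connectedComponentsWithStats(ye)
for i in range(1,n):
    if st[i,4]<40: continue
    p=W[l==i]; p=p[np.isfinite(p[:,2])]; z=p[:,2]; zm=np.percentile(z,97)
    t=p[z>zm-.008][:,:2]; f=p[(z<zm-.02)][:,:2]
    print('ins',c[i].round(),st[i],'ztop',zm.round(4),'top',t.mean(0).round(4),cv2.minAreaRect((t*1000).astype(np.float32)),'all low',np.median(p[z<zm-.02][:,2]).round(4) if len(f) else '',cv2.minAreaRect((f*1000).astype(np.float32)) if len(f)>3 else '')
def rep(nm,m):
    p=W[m]; p=p[np.isfinite(p[:,2])]; print(nm,len(p),np.median(p,0).round(4),p.mean(0).round(4),cv2.minAreaRect((p[:,:2]*1000).astype(np.float32)))
g=np.zeros(im.shape[:2],bool); g[225:330,295:520]=1
rep('green',g&(abs(hsv[...,0].astype(int)-65)<15)&(hsv[...,1]>120))
rep('red',g&((hsv[...,0]<8)|(hsv[...,0]>172))&(hsv[...,1]>110))
z=W[...,2]
rep('z46',g&(abs(z-.046)<.004)); rep('knob',g&(z>.075))
rep('base',g&(z>.003)&(z<.1))
E
```

```text
ins [197. 261.] [181 244  34  34 526] ztop 0.0831 top [0.5668 0.2   ] ((567.090087890625, 199.75534057617188), (16.419395446777344, 38.13060760498047), 43.4271125793457) all low 0.026 ((565.2391967773438, 201.54660034179688), (54.28141784667969, 54.02238082885742), 46.23137283325195)
ins [219. 310.] [209 300  20  20 301] ztop 0.0614 top [0.4651 0.1543] ((464.93994140625, 154.30242919921875), (27.116044998168945, 11.09635066986084), 82.22962951660156) all low 0.0192 ((464.73468017578125, 154.63336181640625), (35.71339416503906, 38.85011291503906), 81.99092864990234)
ins [174. 312.] [165 304  19  18 151] ztop 0.0481 top [0.4595 0.2492] ((459.5768737792969, 249.57403564453125), (20.032310485839844, 7.976489067077637), 26.602113723754883) all low 0.0155 ((458.5736999511719, 251.30384826660156), (26.07204246520996, 36.07746887207031), 27.454618453979492)
green 77 [ 0.5775 -0.3802  0.0619] [ 0.5773 -0.3804  0.0618] ((577.2062377929688, -380.25897216796875), (18.983779907226562, 18.355205535888672), 29.248760223388672)
red 34 [ 0.4778 -0.1502  0.0431] [ 0.4769 -0.1506  0.0416] ((475.63775634765625, -151.57394409179688), (25.11332130432129, 8.687296867370605), 16.70269012451172)
z46 2380 [ 0.5553 -0.2932  0.047 ] [ 0.553  -0.2884  0.0469] ((532.5447998046875, -250.27398681640625), (75.33643341064453, 376.38433837890625), 16.130094528198242)
knob 91 [ 0.528  -0.177   0.0907] [ 0.5273 -0.1771  0.0905] ((528.1240234375, -177.324951171875), (19.43077278137207, 19.639934539794922), 0.07015781849622726)
base 11267 [ 0.5267 -0.2425  0.0102] [ 0.5273 -0.2402  0.0213] ((530.948486328125, -242.302978515625), (481.2689208984375, 221.09072875976562), 89.56730651855469)
```

View pics/crop1.png

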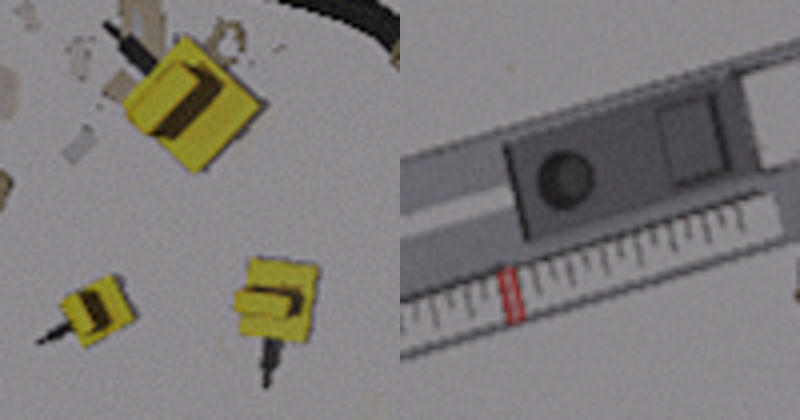

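The crop confirms it: the middle insert has a rib of about 27 x 11 mm, at crop (280,300), with its pointer towards (267,385). The recess is at crop right (690,140), the knob at (567,180) and the rider at (511,295). Now I'll write a planner helper and go via the gauge for a close look.

```bash
cat >> h.py <<'E'
def plan(pos,yaw,start=None,vmax=4.1):
    """rows (cm, deg) from measured (or given pos,R) to TCP pos with tool x down and tool z at yaw deg"""
    s=read_state()
    p,R=start or (np.array(s['tool_pos']),Rn.from_rotvec(s['tcp_rot']))
    y=np.radians(yaw); z=np.array([np.cos(y),np.sin(y),0]); x=np.array([0,0,-1.]); 
    T=Rn.from_matrix(np.stack([x,np.cross(z,x),z],1))
    rv=(R.inv()*T).as_rotvec(); d=np.array(pos)-p
    n=max(int(np.ceil(np.linalg.norm(d)*100/vmax)),int(np.ceil(np.degrees(np.linalg.norm(rv))/7)),1)
    n=-(-n//5)*5
    rot=np.degrees(rv/n).round(2); q=R; off=[]; pc=p.copy()
    for i in range(n):
        st=(p+d*(i+1)/n-pc); o=(q.inv().apply(st)*100).round(2); off.append(o.tolist()); pc=pc+q.apply(o/100)
        q=q*Rn.from_rotvec(np.radians(rot))
    for i in range(0,n,5): print(off[i:i+5],'| rot',rot.tolist(),'x5')
    return pc,q
E
python3 - <<'E'
from h import *
c=get_calibration('wrist'); print({k:np.array(v).round(3).tolist() for k,v in c.items()})
print('A');a=plan((.47,-.24,.26),-40)
print('B');plan((.465,.1545,.14),-7.8,a)
E
```

```text
{'fx': 373.076, 'fy': 373.076, 'cx': 318.631, 'cy': 236.968, 'mount': [[-0.0, -0.269, 0.963, -0.143], [0.0, -0.963, -0.269, 0.068], [1.0, 0.0, 0.0, 0.0], [0.0, 0.0, 0.0, 1.0]]}
A
[[-0.2, 2.2, -1.75], [-0.19, 2.24, -1.68], [-0.2, 2.3, -1.61], [-0.19, 2.34, -1.54], [-0.2, 2.39, -1.48]] | rot [-1.71, -0.01, -0.0] x5
[[-0.2, 2.43, -1.4], [-0.2, 2.47, -1.32], [-0.19, 2.51, -1.26], [-0.2, 2.55, -1.17], [-0.2, 2.58, -1.11]] | rot [-1.71, -0.01, -0.0] x5
[[-0.2, 2.61, -1.02], [-0.2, 2.64, -0.94], [-0.2, 2.67, -0.87], [-0.19, 2.69, -0.79], [-0.2, 2.71, -0.7]] | rot [-1.71, -0.01, -0.0] x5
B
[[0.8, 1.99, -1.72], [0.8, 2.06, -1.64], [0.8, 2.11, -1.56], [0.8, 2.18, -1.48], [0.8, 2.23, -1.4]] | rot [-2.15, 0.0, -0.0] x5
[[0.8, 2.27, -1.32], [0.8, 2.33, -1.23], [0.8, 2.37, -1.14], [0.79, 2.41, -1.05], [0.8, 2.45, -0.96]] | rot [-2.15, 0.0, -0.0] x5
[[0.8, 2.48, -0.86], [0.8, 2.52, -0.78], [0.8, 2.54, -0.68], [0.8, 2.57, -0.58], [0.8, 2.58, -0.48]] | rot [-2.15, 0.0, -0.0] x5
```

```bash
python3 - <<'E'
from h import *
plan((.53,-.20,.24),-30)
E
```

```text
[[-0.06, 2.67, -1.82], [-0.06, 2.74, -1.72], [-0.07, 2.81, -1.59], [-0.06, 2.88, -1.48], [-0.06, 2.94, -1.36]] | rot [-2.38, -0.01, -0.0] x5
[[-0.07, 2.98, -1.23], [-0.06, 3.04, -1.11], [-0.07, 3.08, -0.98], [-0.06, 3.12, -0.86], [-0.06, 3.15, -0.72]] | rot [-2.38, -0.01, -0.0] x5
[[-0.07, 3.18, -0.59], [-0.06, 3.2, -0.46], [-0.07, 3.22, -0.33], [-0.06, 3.23, -0.19], [-0.07, 3.23, -0.06]] | rot [-2.38, -0.01, -0.0] x5
```

Emit:
carry_out(offset=[[-0.06,2.67,-1.82],[-0.06,2.74,-1.72],[-0.07,2.81,-1.59],[-0.06,2.88,-1.48],[-0.06,2.94,-1.36]], delta_rot=[[-2.38,0,0],[-2.38,0,0],[-2.38,0,0],[-2.38,0,0],[-2.38,0,0]])

```text
time: 0.52
tool_pos: [0.3625, -0.4753, 0.2337]
tcp_rot: [0.731, 1.445, -0.73]
wrist_force: [0.1, 0.3, -0.0]
width: 1.001
```

Emit:
carry_out(offset=[[-0.07,2.98,-1.23],[-0.06,3.04,-1.11],[-0.07,3.08,-0.98],[-0.06,3.12,-0.86],[-0.06,3.15,-0.72]], delta_rot=[[-2.38,0,0],[-2.38,0,0],[-2.38,0,0],[-2.38,0,0],[-2.38,0,0]])

```text
time: 0.93
tool_pos: [0.4465, -0.3371, 0.2371]
tcp_rot: [0.57, 1.495, -0.57]
wrist_force: [0.4, -0.4, -0.4]
width: 0.998
```

Emit:
carry_out(offset=[[-0.07,3.18,-0.59],[-0.06,3.2,-0.46],[-0.07,3.22,-0.33],[-0.06,3.23,-0.19],[-0.07,3.23,-0.06]], delta_rot=[[-2.38,0,0],[-2.38,0,0],[-2.38,0,0],[-2.38,0,0],[-2.38,0,0]])

```text
time: 1.35
tool_pos: [0.5305, -0.199, 0.2405]
tcp_rot: [0.408, 1.533, -0.408]
wrist_force: [-0.1, -1.0, -0.4]
width: 1.003
```

```bash
python3 - <<'E'
from h import *
im,W=cloud('wrist'); s=read_state(); print(s['time'],np.round(s['tool_pos'],4),np.round(s['joint_vel'],2),np.round(s['q'],2)); save('w1.png',im); np.save('wW.npy',W); np.save('wI.npy',im)
E
```

```text
1.4 [ 0.5333 -0.1942  0.2407] [-0.06 -0.01  0.01 -0.04  0.01 -0.03] [-0.4   0.06  1.83  0.01  1.26  0.12]
```

View pics/w1.png

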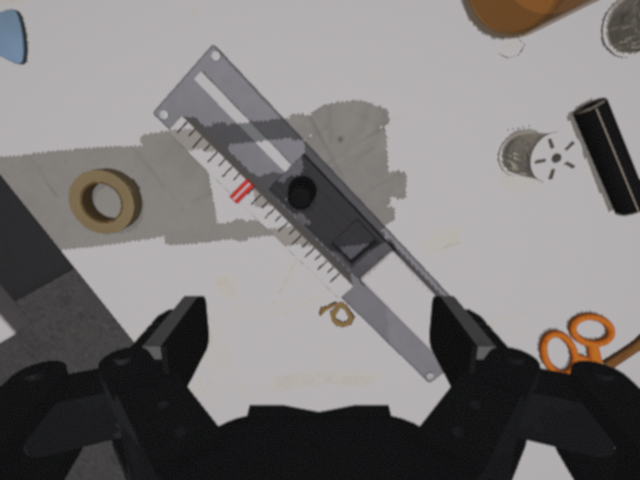

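The wrist picture shows the knob at (301,192), the recess about (354,241), the rider at (242,191) and the rail below it. I'll fit these from the depth.

```bash
python3 - <<'E'
from h import *
im=np.load('wI.npy'); W=np.load('wW.npy'); z=W[...,2]
hsv=cv2.cvtColor(im,cv2.COLOR_RGB2HSV)
v,u=np.mgrid[:480,:640]
def rep(nm,m):
    p=W[m]; p=p[np.isfinite(p[:,2])]
    r=cv2.minAreaRect((p[:,:2]*1000).astype(np.float32)); print(nm,len(p),np.median(p,0).round(4),p.mean(0).round(4),np.round(r[0],1),np.round(r[1],1),round(r[2],2))
b=lambda x0,x1,y0,y1:(u>x0)&(u<x1)&(v>y0)&(v<y1)
rep('bench',b(230,280,260,300)); 
rep('knob',b(270,340,160,230)&(z>.08)); rep('recessfloor',b(320,390,210,275)&(z<.038)&(z>.02))
gm=(im.max(-1)<75)
h=b(260,400,140,290)&(abs(z-.046)<.005)&gm
n,l,st,_=cv2.connectedComponentsWithStats(h.astype(np.uint8)); i=1+st[1:,4].argmax(); rep('head',l==i)
rep('red',b(200,270,160,220)&((hsv[...,0]<8)|(hsv[...,0]>172))&(hsv[...,1]>110))
print(z[225:262:4,325:386:6].round(3))
# plate
p=b(150,470,40,390)&(z>.004)&(z<.02); rep('plate',p)
cr=cv2.resize(im[150:280,220:400],(800,578),interpolation=cv2.INTER_CUBIC); save('w1c.png',cr)
E
```

```text
bench 1905 [ 0.4256 -0.2408  0.0005] [ 0.4256 -0.2409  0.0005] [ 425.3 -240.7] [46.6 54.6] 59.29
knob 541 [ 0.5275 -0.1744  0.0902] [ 0.5275 -0.1745  0.0895] [ 526.8 -175.1] [21.  20.9] 27.98
recessfloor 1136 [ 0.5414 -0.2472  0.0307] [ 0.5399 -0.2472  0.031 ] [ 535.1 -253.7] [66.  48.9] 13.95
head 3403 [ 0.5378 -0.2049  0.0465] [ 0.5361 -0.204   0.0465] [ 536.1 -211.8] [ 43.8 119.6] 13.97
red 175 [ 0.4789 -0.1495  0.0425] [ 0.4786 -0.1495  0.0423] [ 477.7 -149.7] [23.6  9.3] 15.18
[[0.045 0.047 0.046 0.046 0.045 0.03  0.03  0.046 0.009 0.008 0.001]
 [0.048 0.046 0.046 0.048 0.03  0.032 0.03  0.046 0.047 0.008 0.008]
 [0.048 0.047 0.046 0.031 0.031 0.031 0.03  0.031 0.048 0.029 0.008]
 [0.047 0.046 0.045 0.031 0.031 0.029 0.031 0.03  0.03  0.046 0.007]
 [0.046 0.046 0.03  0.031 0.029 0.03  0.031 0.029 0.036 0.045 0.045]
 [0.046 0.046 0.031 0.032 0.03  0.031 0.031 0.034 0.044 0.046 0.047]
 [0.009 0.046 0.043 0.031 0.031 0.03  0.03  0.042 0.046 0.046 0.047]
 [0.023 0.008 0.047 0.035 0.03  0.031 0.041 0.046 0.046 0.047 0.042]
 [0.035 0.015 0.046 0.047 0.029 0.037 0.047 0.047 0.047 0.047 0.045]
 [0.039 0.03  0.008 0.047 0.043 0.045 0.048 0.048 0.047 0.046 0.047]]
plate 15423 [ 0.5143 -0.1232  0.0087] [ 0.5147 -0.1687  0.0091] [ 512.3 -240.2] [119.8 420.1] 13.98
```

View pics/w1c.png

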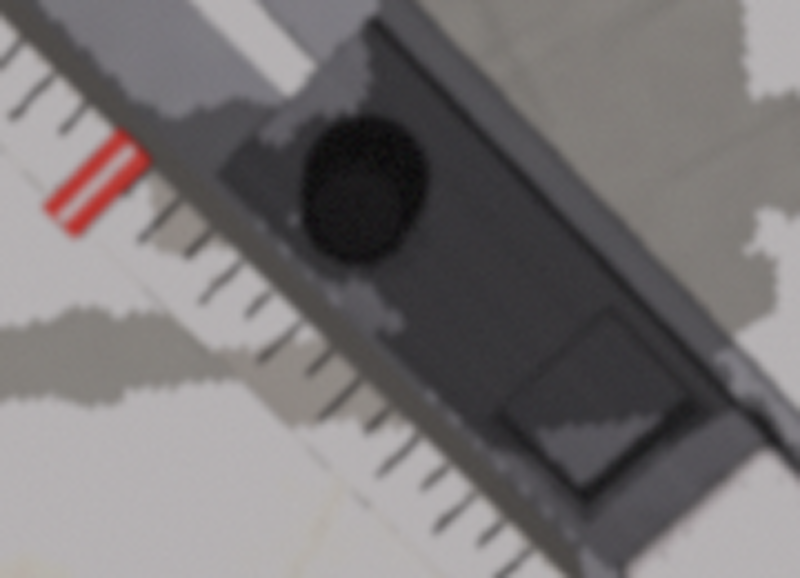

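```bash
python3 - <<'E'
from h import *
plan((.465,.1545,.14),-7.9)
E
```

```text
[[1.02, 2.69, -2.32], [1.02, 2.78, -2.21], [1.02, 2.85, -2.1], [1.02, 2.94, -2.0], [1.01, 3.01, -1.88]] | rot [-2.17, 0.0, -0.03] x5
[[1.01, 3.08, -1.77], [1.02, 3.15, -1.65], [1.01, 3.2, -1.53], [1.0, 3.26, -1.41], [1.01, 3.32, -1.28]] | rot [-2.17, 0.0, -0.03] x5
```

Emit:
carry_out(offset=[[1.02,2.69,-2.32],[1.02,2.78,-2.21],[1.02,2.85,-2.1],[1.02,2.94,-2.0],[1.01,3.01,-1.88]], delta_rot=[[-2.17,0,0],[-2.17,0,0],[-2.17,0,0],[-2.17,0,0],[-2.17,0,0]])

```text
time: 1.82
tool_pos: [0.4962, -0.0249, 0.1891]
tcp_rot: [0.261, 1.556, -0.261]
wrist_force: [0.0, -0.6, 0.5]
width: 1.0
```

Emit:
carry_out(offset=[[1.01,3.08,-1.77],[1.02,3.15,-1.65],[1.01,3.2,-1.53],[1.0,3.26,-1.41],[1.01,3.32,-1.28]], delta_rot=[[-2.17,0,0],[-2.17,0,0],[-2.17,0,0],[-2.17,0,0],[-2.17,0,0]])

```text
time: 2.23
tool_pos: [0.4631, 0.1496, 0.1388]
tcp_rot: [0.112, 1.568, -0.112]
wrist_force: [1.2, -0.3, 0.2]
width: 1.005
```

Emit:
carry_out(offset=[[0,0,0],[0,0,0],[0,0,0],[0,0,0],[0,0,0]], delta_rot=[[0,0,0],[0,0,0],[0,0,0],[0,0,0],[0,0,0]], fingers=0.2)

```text
time: 2.65
tool_pos: [0.4648, 0.1471, 0.14]
tcp_rot: [0.115, 1.567, -0.115]
wrist_force: [-0.7, -0.7, 0.1]
width: 0.6
```

```bash
cat > ins.py <<'E'
from h import *
im,W=cloud('wrist'); z=W[...,2]; s=read_state(); print(s['time'],np.round(s['tool_pos'],4))
hsv=cv2.cvtColor(im,cv2.COLOR_RGB2HSV)
ye=((abs(hsv[...,0].astype(int)-28)<8)&(hsv[...,1]>120)&(hsv[...,2]>60)).astype(np.uint8)
n,l,st,c=cv2.connectedComponentsWithStats(ye)
for i in range(1,n):
    if st[i,4]<200: continue
    p=W[l==i]; p=p[np.isfinite(p[:,2])]; zm=np.percentile(p[:,2],97)
    for m in (p[:,2]>zm-.006, abs(p[:,2]-zm+.040)<.004):
        r=cv2.minAreaRect((p[m][:,:2]*1000).astype(np.float32)); print(c[i].round(),zm.round(4),m.sum(),np.round(r[0],1),np.round(r[1],1),round(r[2],1))
save('w2.png',im); np.save('wW.npy',W); np.save('wI.npy',im)
print(np.degrees(np.arctan2(*Rn.from_rotvec(s['tcp_rot']).as_matrix()[[1,0],2])))
plan((.465,.1545,.05),-7.9)
E
python3 ins.py
```

```text
2.7 [0.4648 0.1471 0.14  ]
[288.  78.] 0.0461 635 [459.6 252.5] [21.5  9.5] 28.7
[288.  78.] 0.0461 0 [0. 0.] [0. 0.] 0.0
[463. 130.] 0.0815 2405 [565.7 203.3] [17.1 38.3] 46.7
[463. 130.] 0.0815 221 [559.2 200.4] [14. 39.] 23.5
[316. 217.] 0.0594 825 [464.5 157.9] [27.2 12. ] 81.9
[316. 217.] 0.0594 1715 [464.2 157.3] [35.4 38.7] 82.4
-8.392000022850755
[[1.8, 0.15, -0.02], [1.8, 0.14, -0.02], [1.8, 0.15, -0.01], [1.8, 0.14, -0.02], [1.8, 0.15, -0.02]] | rot [-0.1, 0.01, -0.0] x5
```

```bash
python3 -c "
from h import *
plan((.4644,.1565,.025),-7.8)"
```

```text
[[2.3, 0.18, -0.04], [2.3, 0.19, -0.03], [2.3, 0.18, -0.04], [2.3, 0.19, -0.03], [2.3, 0.18, -0.04]] | rot [-0.12, 0.01, -0.0] x5
```

Emit:
carry_out(offset=[[2.0,0.3,-0.06],[2.5,0.3,-0.06],[2.5,0.2,-0.05],[2.5,0.12,0],[2.0,0,0]], delta_rot=[[-0.15,0,0],[-0.15,0,0],[-0.15,0,0],[-0.15,0,0],[0,0,0]])

```text
time: 3.12
tool_pos: [0.4637, 0.1567, 0.0233]
tcp_rot: [0.106, 1.568, -0.106]
wrist_force: [-0.3, 0.4, -0.9]
width: 0.602
```

Emit:
carry_out(offset=[[0,0,0],[0,0,0],[0,0,0],[0,0,0],[0,0,0]], delta_rot=[[0,0,0],[0,0,0],[0,0,0],[0,0,0],[0,0,0]], fingers=-1, newtons=50)

```text
time: 3.53
tool_pos: [0.4652, 0.1578, 0.0262]
tcp_rot: [0.106, 1.565, -0.104]
wrist_force: [0.0, 0.7, 0.2]
width: 0.13
```

Emit:
carry_out(offset=[[0,0,0],[0,0,0],[0,0,0],[0,0,0],[0,0,0]], delta_rot=[[0,0,0],[0,0,0],[0,0,0],[0,0,0],[0,0,0]])

```text
time: 3.95
tool_pos: [0.465, 0.1579, 0.0259]
tcp_rot: [0.105, 1.566, -0.104]
wrist_force: [-0.3, -1.0, 7.2]
width: 0.134
```

```bash
python3 ins.py
```

```text
4.0 [0.465  0.1579 0.0259]
[272.  65.] 0.0462 2465 [459.6 252.1] [21.7 10. ] 28.5
[272.  65.] 0.0462 0 [0. 0.] [0. 0.] 0.0
[566. 158.] 0.0743 1732 [551.7 209.3] [10.3 21.3] 4.8
[566. 158.] 0.0743 1098 [558.6 200.7] [14.5 38.9] 22.1
[319. 303.] 0.0595 2681 [465. 158.] [28.4 12.1] 82.5
[319. 303.] 0.0595 2259 [466.  167.2] [17.4 39.6] 82.5
-7.647575109115658
[[-0.48, -0.07, 0.01], [-0.48, -0.06, 0.01], [-0.48, -0.07, 0.01], [-0.48, -0.07, 0.01], [-0.49, -0.07, 0.01]] | rot [0.05, 0.03, -0.01] x5
```

View pics/w2.png

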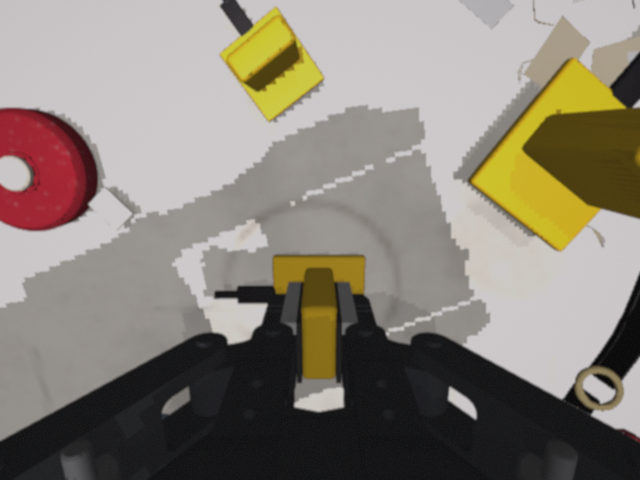

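The insert is gripped squarely: the rib top at (319,303) sits exactly at the TCP, and the pointer extends left. Lift and carry it over the recess.

```bash
python3 -c "
from h import *
a=plan((.465,.158,.14),-7.65)
plan((.5438,-.2429,.14),13.97,a)"
```

```text
[[-2.28, 0.0, 0.01], [-2.28, 0.01, 0.0], [-2.28, 0.0, 0.0], [-2.28, 0.0, 0.01], [-2.29, 0.0, -0.0]] | rot [0.0, 0.03, -0.01] x5
[[0.0, -3.87, 1.31], [0.0, -3.91, 1.17], [0.0, -3.96, 1.02], [0.0, -3.99, 0.87], [0.0, -4.02, 0.72]] | rot [-2.16, -0.0, 0.0] x5
[[0.0, -4.05, 0.56], [0.0, -4.06, 0.42], [0.0, -4.08, 0.26], [0.01, -4.08, 0.1], [-0.0, -4.09, -0.04]] | rot [-2.16, -0.0, 0.0] x5
```

Emit:
carry_out(offset=[[-1.5,0,0],[-2.5,0,0],[-2.8,0,0],[-2.6,0,0],[-2.0,0,0]], delta_rot=[[0,0,0],[0,0,0],[0,0,0],[0,0,0],[0,0,0]])

```text
time: 4.42
tool_pos: [0.4642, 0.1579, 0.1407]
tcp_rot: [0.105, 1.566, -0.104]
wrist_force: [0.7, -0.1, -0.8]
width: 0.131
```

Emit:
carry_out(offset=[[0.0,-3.87,1.31],[0.0,-3.91,1.17],[0.0,-3.96,1.02],[0.0,-3.99,0.87],[0.0,-4.02,0.72]], delta_rot=[[-2.16,0,0],[-2.16,0,0],[-2.16,0,0],[-2.16,0,0],[-2.16,0,0]])

```text
time: 4.83
tool_pos: [0.5029, -0.0443, 0.1387]
tcp_rot: [-0.045, 1.57, 0.045]
wrist_force: [0.3, -0.3, -0.8]
width: 0.128
```

Emit:
carry_out(offset=[[0.0,-4.05,0.56],[0.0,-4.06,0.42],[0.0,-4.08,0.26],[0.0,-4.08,0.1],[0,-4.09,-0.04]], delta_rot=[[-2.16,0,0],[-2.16,0,0],[-2.16,0,0],[-2.16,0,0],[-2.16,0,0]])

```text
time: 5.25
tool_pos: [0.5422, -0.2451, 0.1384]
tcp_rot: [-0.192, 1.562, 0.193]
wrist_force: [0.8, -0.3, -0.6]
width: 0.131
```

Emit:
carry_out(offset=[[0,0,0],[0,0,0],[0,0,0],[0,0,0],[0,0,0]], delta_rot=[[0,0,0],[0,0,0],[0,0,0],[0,0,0],[0,0,0]])

```text
time: 5.67
tool_pos: [0.542, -0.2417, 0.1383]
tcp_rot: [-0.192, 1.563, 0.193]
wrist_force: [-0.6, 0.7, -1.3]
width: 0.135
```

```bash
cat > look.py <<'E'
from h import *
import sys
s=read_state(); R=Rn.from_rotvec(s['tcp_rot']).as_matrix(); print(s['time'],np.round(s['tool_pos'],4),'yaw',np.degrees(np.arctan2(R[1,2],R[0,2])).round(2),'down',R[:,0].round(3),'F',np.round(s['wrist_force'],1),'w',round(float(s['width']),3))
im,W=cloud('wrist'); z=W[...,2]; save(sys.argv[1],im); np.save('wW.npy',W); np.save('wI.npy',im)
gy=np.radians(13.97); ex=np.array([np.cos(gy),np.sin(gy)]); ey=np.array([-np.sin(gy),np.cos(gy)])
q=W[...,:2]-np.array([.5438,-.2429]); gx=q@ex; gyy=q@ey
hsv=cv2.cvtColor(im,cv2.COLOR_RGB2HSV)
def rep(nm,m):
    m=m&np.isfinite(z); 
    if m.sum()<20: print(nm,'few',m.sum()); return
    r=cv2.minAreaRect((W[m][:,:2]*1000).astype(np.float32)); 
    print(nm,m.sum(),'z',np.median(z[m]).round(4),'rect',np.round(r[0],1),np.round(r[1],1),round(r[2],2),'gauge x,y mm %.1f %.1f'%(1000*np.median(gx[m]),1000*np.median(gyy[m])), 'rng x',np.round(np.percentile(gx[m],[1,99])*1000,1),'y',np.round(np.percentile(gyy[m],[1,99])*1000,1))
dark=im.max(-1)<90
rep('head',(abs(z-.046)<.004)&(abs(gx)<.026)&(gyy>-.035)&(gyy<.1)&dark)
rep('knob',(z>.084)&(z<.096)&(abs(gx)<.02)&(abs(gyy-.07)<.03)&dark)
rep('red',(z>.036)&(z<.048)&((hsv[...,0]<8)|(hsv[...,0]>172))&(hsv[...,1]>110)&(gx<-.03)&(gx>-.09))
rep('green',(abs(hsv[...,0].astype(int)-65)<15)&(hsv[...,1]>120)&(z>.04))
ye=(abs(hsv[...,0].astype(int)-28)<8)&(hsv[...,1]>120)&(hsv[...,2]>60)
if ye.sum()>50:
    zm=np.nanpercentile(z[ye],97); rep('ribtop',ye&(z>zm-.005)); rep('flange',ye&(abs(z-zm+.04)<.004))
E
python3 look.py w3.png
```

```text
5.6667 [ 0.542  -0.2417  0.1383] yaw 14.03 down [-0.001  0.001 -1.   ] F [-0.6  0.7 -1.3] w 0.135
head 3959 z 0.0466 rect [ 533.2 -202.3] [44.1 99.7] 13.84 gauge x,y mm 10.0 30.5 rng x [-21.7  21.3] y [-5.8 91.1]
knob 1366 z 0.0903 rect [ 526.4 -175.4] [21.1 21.2] 29.36 gauge x,y mm -0.4 70.1 rng x [-10.1   8.9] y [60.3 79.2]
red 535 z 0.0426 rect [ 477.  -149.5] [23.8  9.7] 13.93 gauge x,y mm -41.5 105.4 rng x [-53.7 -30.6] y [102.  111.5]
green few 0
ribtop 2625 z 0.1708 rect [ 542.1 -241.2] [12.1 27.9] 14.52 gauge x,y mm -1.4 3.7 rng x [-7.1  4.1] y [-11.2  15.5]
flange 2326 z 0.131 rect [ 539.6 -232.6] [39.5 17.7] 13.63 gauge x,y mm -1.3 14.4 rng x [-20.7  17.8] y [ 2.8 19.5]
```

View pics/w3.png

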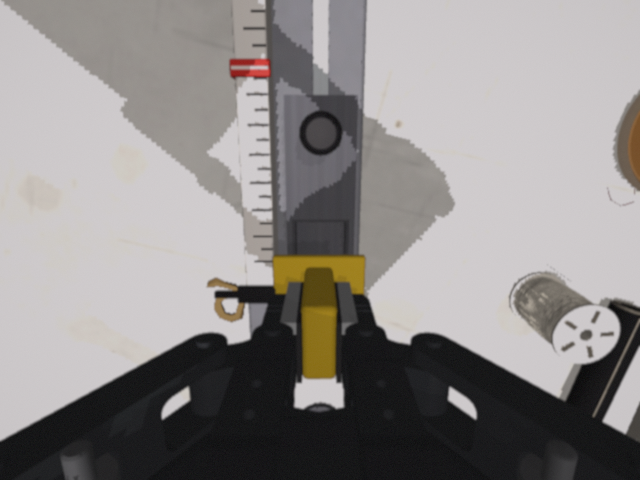

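The recess sits above the grip, partly hidden at (320,235). The knob is at (321,132) and the rider at (250,67). The measurements agree to about 1 mm, so I'll descend.

Emit:
carry_out(offset=[[1.2,-0.18,0.12],[1.5,0,0],[1.5,0,0],[1.2,0,0],[0.4,0,0]], delta_rot=[[0,0,0],[0,0,0],[0,0,0],[0,0,0],[0,0,0]])

```text
time: 6.13
tool_pos: [0.5422, -0.2433, 0.0774]
tcp_rot: [-0.19, 1.566, 0.194]
wrist_force: [-0.6, 0.2, -1.0]
width: 0.133
```

Emit:
carry_out(offset=[[0,0,0],[0.4,0,0],[0.4,0,0],[0.2,0,0],[0,0,0]], delta_rot=[[0,0,0],[0,0,0],[0,0,0],[0,0,0],[0,0,0]])

```text
time: 6.55
tool_pos: [0.5444, -0.2449, 0.071]
tcp_rot: [-0.191, 1.561, 0.19]
wrist_force: [-0.2, 0.4, -1.1]
width: 0.13
```

```bash
python3 look.py w4.png
```

```text
6.55 [ 0.5444 -0.2449  0.071 ] yaw 13.93 down [ 0.001 -0.    -1.   ] F [-0.2  0.4 -1.1] w 0.13
head 6797 z 0.0467 rect [ 533.6 -201. ] [43.7 96.9] 12.53 gauge x,y mm 10.0 36.1 rng x [-20.5  21.2] y [11.8 91. ]
knob 3271 z 0.0904 rect [ 526.5 -175.4] [21.1 20.9] 58.77 gauge x,y mm -0.5 69.9 rng x [-10.1   8.9] y [60.2 79.2]
red 1212 z 0.0425 rect [ 477.  -149.5] [23.8 10. ] 14.23 gauge x,y mm -41.6 105.5 rng x [-53.8 -30.6] y [101.9 111.4]
green few 0
ribtop 2632 z 0.1035 rect [ 544.1 -244.6] [12.1 28.5] 12.39 gauge x,y mm 0.2 0.0 rng x [-5.6  5.6] y [-15.   11.8]
flange 2375 z 0.0636 rect [ 542.1 -235.8] [39.9 17.6] 13.75 gauge x,y mm -0.2 10.5 rng x [-19.4  19.5] y [-0.9 15.6]
```

Emit:
carry_out(offset=[[0,0.14,0],[0.3,0,0],[0.3,0,0],[0.3,0,0],[0.3,0,0]], delta_rot=[[0,0,0],[0,0,0],[0,0,0],[0,0,0],[0,0,0]])

```text
time: 7.02
tool_pos: [0.5434, -0.2433, 0.058]
tcp_rot: [-0.191, 1.563, 0.191]
wrist_force: [-0.7, 0.0, 1.2]
width: 0.131
```

Emit:
carry_out(offset=[[0.1,0,0],[0,0,0],[0,0,0],[0,0,0],[0,0,0]], delta_rot=[[0,0,0],[0,0,0],[0,0,0],[0,0,0],[0,0,0]])

```text
time: 7.43
tool_pos: [0.5436, -0.2434, 0.058]
tcp_rot: [-0.191, 1.562, 0.191]
wrist_force: [-2.0, 0.6, 4.9]
width: 0.133
```

```bash
python3 look.py w5.png
```

```text
7.4333 [ 0.5436 -0.2434  0.058 ] yaw 13.94 down [-0.  0. -1.] F [-2.   0.6  4.9] w 0.133
head 7993 z 0.0468 rect [ 531.3 -201.3] [47.2 96.4] 13.83 gauge x,y mm 9.8 36.7 rng x [-21.9  21.2] y [ 3.4 90.8]
knob 4005 z 0.0904 rect [ 526.4 -175.6] [21.2 21.1] 58.03 gauge x,y mm -0.5 69.8 rng x [-10.    8.8] y [60.2 79.1]
red 1464 z 0.0426 rect [ 477.  -149.5] [24.   9.9] 13.97 gauge x,y mm -41.8 105.5 rng x [-53.8 -30.6] y [102.  111.4]
green few 0
ribtop 2626 z 0.0906 rect [ 543.7 -243.1] [12.1 28.2] 14.45 gauge x,y mm -0.2 1.8 rng x [-6.   5.2] y [-13.4  13.4]
flange 2381 z 0.0506 rect [ 541.4 -234.4] [40.6 17.8] 13.23 gauge x,y mm -0.2 12.3 rng x [-19.9  19.1] y [ 0.8 17.4]
```

The flange top reads z=0.0506 with the head at 0.0467, so the plug is home. Release and go to the button.

Emit:
carry_out(offset=[[0.1,0,0],[0,0,0],[0,0,0],[0,0,0],[0,0,0]], delta_rot=[[0,0,0],[0,0,0],[0,0,0],[0,0,0],[0,0,0]])

```text
time: 7.9
tool_pos: [0.5437, -0.2434, 0.0579]
tcp_rot: [-0.191, 1.563, 0.191]
wrist_force: [-4.4, 1.9, 10.5]
width: 0.133
```

Emit:
carry_out(offset=[[-0.1,0,0],[0,0,0],[0,0,0],[0,0,0],[0,0,0]], delta_rot=[[0,0,0],[0,0,0],[0,0,0],[0,0,0],[0,0,0]], fingers=-0.1)

```text
time: 8.32
tool_pos: [0.5435, -0.2432, 0.057]
tcp_rot: [-0.191, 1.563, 0.191]
wrist_force: [0.0, -0.3, -0.2]
width: 0.45
```

Emit:
carry_out(offset=[[-1.0,0,0],[-2,0,0],[-2.5,0,0],[-2,0,0],[-1.0,0,0]], delta_rot=[[0,0,0],[0,0,0],[0,0,0],[0,0,0],[0,0,0]])

```text
time: 8.73
tool_pos: [0.5455, -0.2442, 0.1463]
tcp_rot: [-0.193, 1.558, 0.189]
wrist_force: [0.3, -0.0, 0.9]
width: 0.451
```

Emit:
carry_out(offset=[[0,-1.5,0],[0,-3,0],[0,-3.3,0],[0,-2.2,0],[0,0,0]], delta_rot=[[0,0,0],[0,0,0],[0,0,0],[0,0,0],[0,0,0]], fingers=-1)

```text
time: 9.15
tool_pos: [0.5681, -0.3452, 0.1415]
tcp_rot: [-0.191, 1.562, 0.187]
wrist_force: [-0.4, 0.3, -0.7]
width: 0.004
```

```bash
python3 look.py w6.png
```

```text
9.15 [ 0.5681 -0.3452  0.1415] yaw 13.79 down [ 0.    -0.002 -1.   ] F [-0.4  0.3 -0.7] w 0.004
head 1295 z 0.0467 rect [ 541.4 -243.4] [46.9 71.3] 16.28 gauge x,y mm -12.5 23.9 rng x [-23.3  21.1] y [-28.2  34.5]
knob few 0
red few 0
green 49 z 0.057 rect [ 568.1 -353.3] [11.  37.2] 21.98 gauge x,y mm -0.3 -129.8 rng x [-5.8  4.7] y [-130.6  -94. ]
ribtop 1558 z 0.0905 rect [ 543.7 -244. ] [11.9 27.8] 14.33 gauge x,y mm -0.2 -1.1 rng x [-6.   5.6] y [-14.7  12.2]
flange 3160 z 0.0506 rect [ 543.8 -243.9] [40.4 35.5] 13.9 gauge x,y mm -1.2 -1.9 rng x [-19.9  19.4] y [-18.6  16.3]
```

View pics/w6.png

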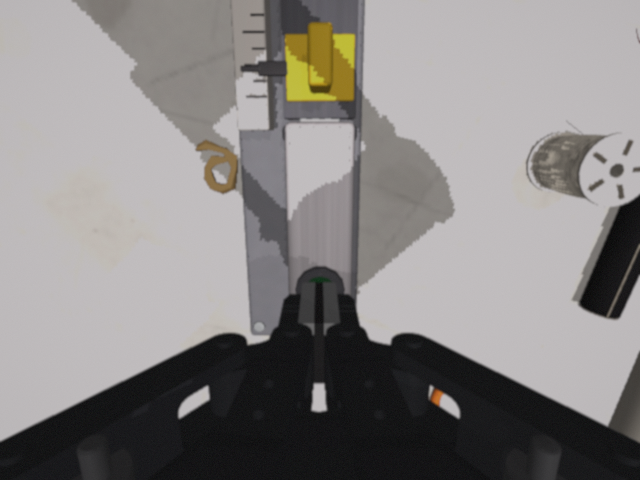

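The insert is seated at (320,68) with its pointer over the scale. The button is just beneath the closed fingers at (320,280), 34 mm further on.

Emit:
carry_out(offset=[[0,-1.7,0],[0,-1.7,0.05],[2.5,0,0],[2.8,0,0],[2.0,0,0]], delta_rot=[[0,0,0],[0,0,0],[0,0,0],[0,0,0],[0,0,0]])

```text
time: 9.62
tool_pos: [0.5752, -0.3723, 0.0667]
tcp_rot: [-0.189, 1.564, 0.193]
wrist_force: [-0.8, -0.2, -0.6]
width: -0.002
```

Emit:
carry_out(offset=[[0.4,0,0],[0.2,0,0],[0.2,0,0],[0.2,0,0],[0,0,0]], delta_rot=[[0,0,0],[0,0,0],[0,0,0],[0,0,0],[0,0,0]])

```text
time: 10.03
tool_pos: [0.5772, -0.3736, 0.0607]
tcp_rot: [-0.192, 1.561, 0.19]
wrist_force: [-0.7, 0.2, 0.4]
width: -0.001
```

Emit:
carry_out(offset=[[-0.1,-0.35,-0.08],[0.3,0,0],[0.3,0,0],[0.3,0,0],[0,0,0]], delta_rot=[[0,0,0],[0,0,0],[0,0,0],[0,0,0],[0,0,0]])

```text
time: 10.45
tool_pos: [0.5778, -0.3782, 0.0531]
tcp_rot: [-0.193, 1.56, 0.189]
wrist_force: [-0.7, -1.9, 6.3]
width: 0.001
```

```bash
python3 -c "
from h import *
s=read_state(); print(s['tool_pos'],s['wrist_force'],s['time'])"
```

```text
[ 0.57777636 -0.37817277  0.05306154] [-0.73681531 -1.87463664  6.34358542] 10.45
```

Emit:
carry_out(offset=[[0.15,0,0],[0.15,0,0],[0.1,0,0],[0,0,0],[0,0,0]], delta_rot=[[0,0,0],[0,0,0],[0,0,0],[0,0,0],[0,0,0]])

```text
time: 10.87
tool_pos: [0.5779, -0.3782, 0.0529]
tcp_rot: [-0.193, 1.56, 0.189]
wrist_force: [-6.4, 3.2, 21.7]
width: -0.0
```

The button is bottomed: 21.7 N with no further travel. Up and over to the knob.

Emit:
carry_out(offset=[[-1.5,0,0],[-2.5,0,0],[-2.5,0,0],[-2.0,0.5,0],[-0.5,1.5,0]], delta_rot=[[0,0,0],[0,0,0],[0,0,0],[0,0,0],[0,0,0]], fingers=0.1)

```text
time: 11.28
tool_pos: [0.5739, -0.3599, 0.1418]
tcp_rot: [-0.194, 1.557, 0.186]
wrist_force: [0.6, -1.1, 1.3]
width: 0.548
```

Emit:
carry_out(offset=[[0,3,0],[0,4,0],[0,4,0],[0,4,0],[0,3,0]], delta_rot=[[0,0,0],[0,0,0],[0,0,0],[0,0,0],[0,0,0]])

```text
time: 11.7
tool_pos: [0.5254, -0.1787, 0.1354]
tcp_rot: [-0.189, 1.566, 0.194]
wrist_force: [0.6, 0.1, -0.2]
width: 0.546
```

Emit:
carry_out(offset=[[0,0.6,0],[0,0,0],[0,0,0],[0,0,0],[0,0,0]], delta_rot=[[0,0,0],[0,0,0],[0,0,0],[0,0,0],[0,0,0]])

```text
time: 12.12
tool_pos: [0.5272, -0.1781, 0.1373]
tcp_rot: [-0.19, 1.562, 0.19]
wrist_force: [0.5, -0.7, 0.0]
width: 0.551
```

```bash
python3 look.py w7.png; python3 -c "
from h import *
plan((.5266,-.1754,.056),13.95)"
```

```text
12.1167 [ 0.5272 -0.1781  0.1373] yaw 13.87 down [ 0. -0. -1.] F [ 0.5 -0.7  0. ] w 0.551
head 5433 z 0.0466 rect [ 534.7 -215.4] [ 47.7 126.5] 14.18 gauge x,y mm -0.2 46.3 rng x [-22.2  21.1] y [-25.8  91.8]
knob 1111 z 0.0902 rect [ 526.3 -174.6] [21.6 20.7] 14.75 gauge x,y mm -0.8 71.4 rng x [-10.1   9. ] y [61.1 80. ]
red 424 z 0.0426 rect [ 476.9 -149.4] [23.5 10.2] 12.61 gauge x,y mm -41.5 108.5 rng x [-53.7 -30.7] y [101.7 111.8]
green few 0
ribtop 825 z 0.0904 rect [ 543.6 -243.1] [11.8 28.4] 14.07 gauge x,y mm -0.3 2.1 rng x [-6.1  5.5] y [-13.3  13.6]
flange 1989 z 0.0506 rect [ 543.9 -244.4] [40.1 39. ] 13.88 gauge x,y mm -0.2 2.6 rng x [-20.   19.4] y [-18.3  17.4]
[[1.63, 0.06, 0.0], [1.62, 0.05, 0.01], [1.63, 0.06, -0.0], [1.62, 0.05, 0.0], [1.63, 0.06, 0.0]] | rot [-0.02, -0.0, 0.0] x5
```

Emit:
carry_out(offset=[[1.5,0.3,-0.03],[2.3,0,0],[2.3,0,0],[1.5,0,0],[0.4,0,0]], delta_rot=[[0,0,0],[0,0,0],[0,0,0],[0,0,0],[0,0,0]])

```text
time: 12.58
tool_pos: [0.5236, -0.1742, 0.0542]
tcp_rot: [-0.188, 1.567, 0.192]
wrist_force: [-1.0, 0.1, -1.1]
width: 0.548
```

Emit:
carry_out(offset=[[0,0,0],[0,0,0],[0,0,0],[0,0,0],[0,0,0]], delta_rot=[[0,0,0],[0,0,0],[0,0,0],[0,0,0],[0,0,0]], fingers=-1, newtons=70)

```text
time: 13.0
tool_pos: [0.5264, -0.1749, 0.0585]
tcp_rot: [-0.192, 1.561, 0.19]
wrist_force: [-1.2, -3.1, -0.2]
width: 0.212
```

Emit:
carry_out(offset=[[0,0,0],[0,0,0],[0,0,0],[0,0,0],[0,0,0]], delta_rot=[[0,0,0],[0,0,0],[0,0,0],[0,0,0],[0,0,0]])

```text
time: 13.42
tool_pos: [0.5265, -0.1748, 0.0584]
tcp_rot: [-0.192, 1.561, 0.19]
wrist_force: [-2.1, -4.4, 3.4]
width: 0.209
```

```bash
python3 look.py w8.png
```

```text
13.4167 [ 0.5265 -0.1748  0.0584] yaw 13.95 down [ 0.001 -0.001 -1.   ] F [-2.1 -4.4  3.4] w 0.209
head 5430 z 0.0467 rect [ 530.3 -190.6] [44.2 76.4] 13.98 gauge x,y mm -0.7 80.6 rng x [-22.   20.9] y [16.8 92. ]
knob 3836 z 0.0904 rect [ 526.8 -174.6] [40.  23.4] 13.94 gauge x,y mm -0.7 74.7 rng x [-17.8  17.9] y [60.8 81.8]
red 951 z 0.0426 rect [ 476.9 -149.2] [23.7 10. ] 13.62 gauge x,y mm -41.9 108.2 rng x [-53.7 -30.6] y [102.3 111.9]
green few 0
ribtop 107 z 0.133 rect [ 523.8 -165.2] [15.8  1.9] 15.87 gauge x,y mm -1.8 80.3 rng x [-8.3  7. ] y [79.5 81.1]
flange few 0
```

The knob is gripped. Next I'll measure the white line against the pointer tip precisely, in wrist and top images, before pulling.

```bash
cat > tip.py <<'E'
from h import *
import sys
gy=np.radians(13.97); ex=np.array([np.cos(gy),np.sin(gy)]); ey=np.array([-np.sin(gy),np.cos(gy)]); O=np.array([.5438,-.2429])
def rectify(name,zp,x0=-75,x1=-10,y0=-40,y1=130,k=4,off=(0,0)):
    """orthophoto of plane z=zp in gauge axes, k px/mm, col=y, row=-x"""
    s=read_state(); im,d=read_camera(name); c=get_calibration(name)
    if name=='wrist':
        M=np.array(c['mount']); Rt=Rn.from_rotvec(s['tcp_rot']).as_matrix(); 
        Rc=(Rt@M[:3,:3]).T; t=-Rc@(Rt@M[:3,3]+np.array(s['tool_pos']))
    else: Rc=np.array(c['R']); t=np.array(c['t'])
    Y,X=np.meshgrid(np.arange(y0,y1,1/k),np.arange(x1,x0,-1/k))
    P=np.dstack([O[0]+off[0]+(X*ex[0]+Y*ey[0])/1000,O[1]+off[1]+(X*ex[1]+Y*ey[1])/1000,np.full(X.shape,zp)])@Rc.T+t
    u=P[...,0]/P[...,2]*c['fx']+c['cx']; v=P[...,1]/P[...,2]*c['fy']+c['cy']
    return cv2.remap(im,u.astype(np.float32),v.astype(np.float32),cv2.INTER_CUBIC)
if __name__=='__main__':
    a=rectify('wrist',.0425); b=rectify('top',.0425,off=(.0016,-.0019)); c=rectify('top',.0475,off=(.0016,-.0019))
    save(sys.argv[1],np.vstack([a,b,c])[:, :800] if a.shape[1]>800 else np.vstack([a,b,c])); print(a.shape)
    for nm,q in (('wrist',a),('top',b)):
        hsv=cv2.cvtColor(q,cv2.COLOR_RGB2HSV); r=((hsv[...,0]<8)|(hsv[...,0]>170))&(hsv[...,1]>80); 
        rows,cols=np.nonzero(r)
        if len(rows)<50: print(nm,'no red'); continue
        for i in range(0,q.shape[0],16):
            cc=np.nonzero(r[i])[0]
            if len(cc)>6:
                lo,hi=cc.min(),cc.max(); w=np.clip(q[i,lo:hi+1,1].astype(float)-70,0,None); w[:4]=0; w[-4:]=0
                print(nm,'x',-10-i/4,'edges y',-40+lo/4,-40+(hi+1)/4,'white',round(-40+(lo+(w*np.arange(len(w))).sum()/max(w.sum(),1)+.5)/4,2))
E
python3 tip.py r1.png
```

```text
(260, 680, 3)
wrist x -30.0 edges y 103.5 111.5 white 103.62
wrist x -34.0 edges y 102.25 112.25 white 107.05
wrist x -38.0 edges y 102.25 112.25 white 107.05
wrist x -42.0 edges y 102.25 112.25 white 106.94
wrist x -46.0 edges y 102.25 112.25 white 106.94
wrist x -50.0 edges y 102.25 112.25 white 106.91
wrist x -54.0 edges y 102.5 111.5 white 107.47
top no red
```

View pics/r1.png

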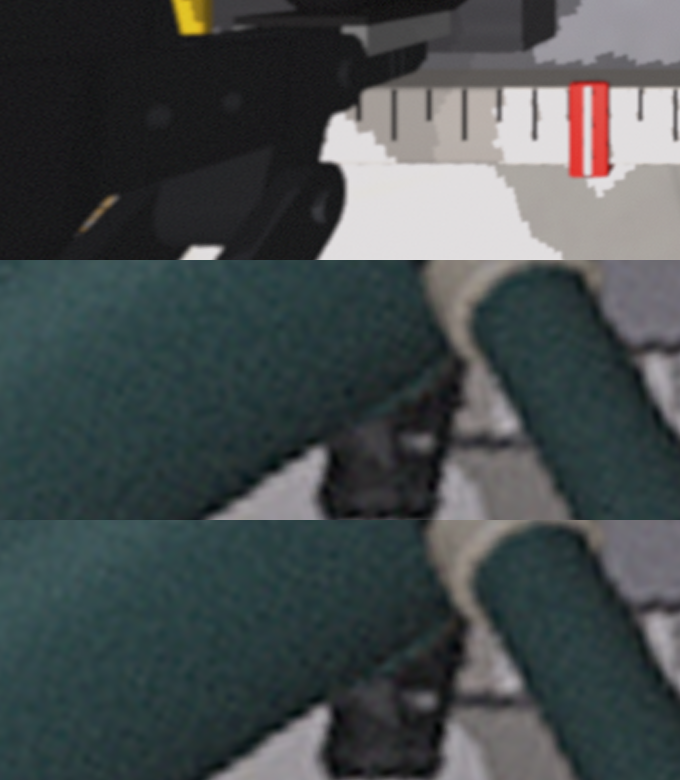

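The white line is at gauge y = 107.0 mm by the wrist camera; the arm blocks the top view here. The stored picture w7 shows both pointer and rider, so I'll measure them in one image.

```bash
python3 - <<'E'
import tip; from h import *
im=cv2.imread('pics/w7.png')[...,::-1]
tip.read_state=lambda:{'tcp_rot':[-0.190,1.562,0.190],'tool_pos':[.5272,-.1781,.1373]}
tip.read_camera=lambda n:(im,None)
a=tip.rectify('wrist',.0425); b=tip.rectify('wrist',.047)
save('r2.png',np.vstack([a,b]))
g=b.max(-1).astype(float)
for x in range(-30,-50,-2):
    i=int((-10-x)*4); w=np.clip(110-g[i,80:240],0,None); print(x, w.sum().round(), round(-40+(80+(w*np.arange(160)).sum()/max(w.sum(),1)+.5)/4,2), end=' | ')
hsv=cv2.cvtColor(a,cv2.COLOR_RGB2HSV); r=((hsv[...,0]<8)|(hsv[...,0]>170))&(hsv[...,1]>80)
for x in (-38,-42,-46):
    cc=np.nonzero(r[int((-10-x)*4)])[0]; print('red',x,-40+cc.min()/4,-40+(cc.max()+1)/4)
E
```

```text
-30 5990.0 0.21 | -32 2291.0 -1.81 | -34 2088.0 -2.17 | -36 1287.0 -2.36 | -38 693.0 -1.83 | -40 1329.0 4.01 | -42 8607.0 8.21 | -44 10602.0 5.4 | -46 12689.0 2.38 | -48 14443.0 0.01 | red -38 102.0 112.0
red -42 102.25 112.0
red -46 102.5 112.0
```

View pics/r2.png

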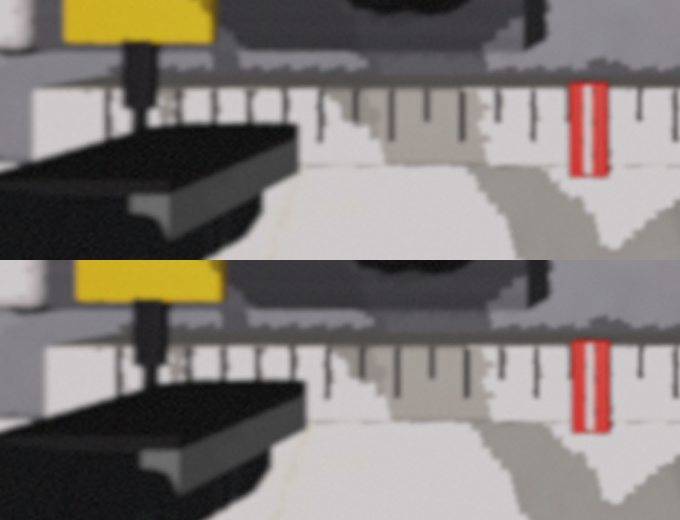

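The pointer at (150,335) is straight on the flange, but parallax makes the tip uncertain by about 1 mm. Gripping the knob with the hand turned half round would give the wrist camera a clear view of the tip and rider, so I'll check joint 6.

```bash
python3 -c "
from h import *
s=read_state(); print(np.round(s['q'],3))"
```

```text
[-3.650e-01  2.080e-01  2.019e+00 -1.000e-03  9.130e-01 -6.080e-01]
```

Emit:
carry_out(offset=[[0,0,0],[0,0,0],[0,0,0],[0,0,0],[0,0,0]], delta_rot=[[0,0,0],[0,0,0],[0,0,0],[0,0,0],[0,0,0]], fingers=0.1)

```text
time: 14.03
tool_pos: [0.5259, -0.1737, 0.0574]
tcp_rot: [-0.191, 1.562, 0.191]
wrist_force: [0.1, -0.3, -0.1]
width: 0.553
```

Emit:
carry_out(offset=[[-1.5,0,0],[-2,0,0],[-2,0,0],[-1,0,0],[0,0,0]], delta_rot=[[0,0,0],[0,0,0],[7.1,0,0],[7.1,0,0],[7.1,0,0]])

```text
time: 14.45
tool_pos: [0.5282, -0.1747, 0.1259]
tcp_rot: [0.104, 1.563, -0.107]
wrist_force: [0.4, -0.5, -1.1]
width: 0.554
```

Emit:
carry_out(offset=[[0,0,0],[0,0,0],[0,0,0],[0,0,0],[0,0,0]], delta_rot=[[7.1,0,0],[7.1,0,0],[7.1,0,0],[7.1,0,0],[7.1,0,0]])

```text
time: 14.87
tool_pos: [0.5258, -0.1738, 0.1224]
tcp_rot: [0.59, 1.489, -0.589]
wrist_force: [1.3, -0.5, 0.1]
width: 0.546
```

Emit:
carry_out(offset=[[0,0,0],[0,0,0],[0,0,0],[0,0,0],[0,0,0]], delta_rot=[[7.1,0,0],[7.1,0,0],[7.1,0,0],[7.1,0,0],[7.1,0,0]])

```text
time: 15.28
tool_pos: [0.5258, -0.1738, 0.1223]
tcp_rot: [1.063, 1.296, -1.063]
wrist_force: [-0.2, -0.3, -0.7]
width: 0.549
```

Emit:
carry_out(offset=[[0,0,0],[0,0,0],[0,0,0],[0,0,0],[0,0,0]], delta_rot=[[7.1,0,0],[7.1,0,0],[7.1,0,0],[7.1,0,0],[7.1,0,0]])

```text
time: 15.7
tool_pos: [0.5258, -0.1738, 0.1224]
tcp_rot: [1.513, 0.979, -1.513]
wrist_force: [0.6, 0.2, 0.1]
width: 0.548
```

Emit:
carry_out(offset=[[0,0,0],[0,0,0],[0,0,0],[0,0,0],[0,0,0]], delta_rot=[[7.1,0,0],[7.1,0,0],[0,0,0],[0,0,0],[0,0,0]])

```text
time: 16.12
tool_pos: [0.5258, -0.174, 0.1224]
tcp_rot: [1.677, 0.82, -1.677]
wrist_force: [-0.4, 0.3, -0.6]
width: 0.551
```

```bash
python3 look.py w9.png;  python3 -c "
from h import *
print(np.round(read_state()['q'],3))"
```

```text
16.1167 [ 0.5258 -0.174   0.1224] yaw -127.88 down [-0.  0. -1.] F [-0.4  0.3 -0.6] w 0.551
head 6734 z 0.0466 rect [ 535.1 -216. ] [ 48.3 126.4] 14.31 gauge x,y mm 5.0 43.1 rng x [-22.   21.7] y [-11.3  90.2]
knob 1277 z 0.0902 rect [ 527.  -176.3] [21.4 20. ] 28.01 gauge x,y mm 0.6 68.0 rng x [-9.5  9.6] y [59.3 78.1]
red 361 z 0.0425 rect [ 477.4 -149.8] [23.8 10.2] 13.87 gauge x,y mm -41.0 104.9 rng x [-53.6 -30.3] y [101.5 111.3]
green few 0
ribtop 1606 z 0.0904 rect [ 544.1 -243.9] [12.4 27.8] 13.65 gauge x,y mm 0.6 -1.2 rng x [-5.7  6.1] y [-14.4  12.5]
flange 2459 z 0.0506 rect [ 543.8 -244.3] [40.7 36.7] 14.03 gauge x,y mm 9.6 0.7 rng x [-19.6  19.7] y [-18.6  16.6]
[-0.365  0.131  1.974  0.     1.037  1.868]
```

View pics/w9.png

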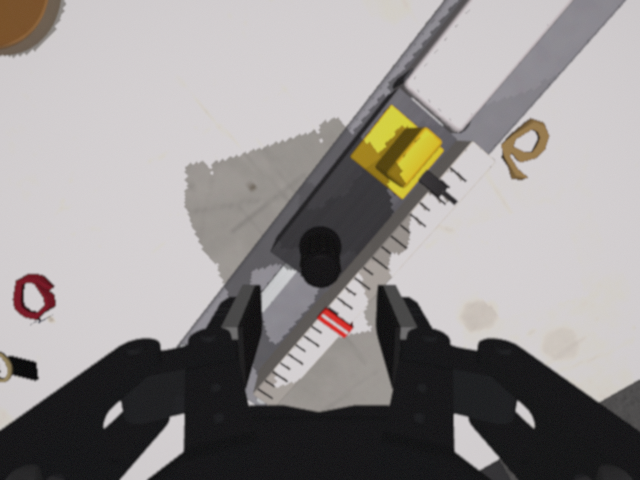

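The view is clear: insert at (405,155), pointer tip at (452,198) and rider at (336,321). The travel comes out as 107.4 mm, which agrees with the earlier estimate. Now grip and pull about 100 mm first.

Emit:
carry_out(offset=[[0.8,0.17,0.08],[1.8,0,0],[2.2,0,0],[1.2,0,0],[0.4,0,0]], delta_rot=[[0,0,0],[0,0,0],[0,0,0],[0,0,0],[0,0,0]])

```text
time: 16.58
tool_pos: [0.5243, -0.1749, 0.0553]
tcp_rot: [1.677, 0.823, -1.684]
wrist_force: [-0.7, 0.5, -1.2]
width: 0.551
```

Emit:
carry_out(offset=[[0,0,0],[0,0,0],[0,0,0],[0,0,0],[0,0,0]], delta_rot=[[0,0,0],[0,0,0],[0,0,0],[0,0,0],[0,0,0]], fingers=-1, newtons=70)

```text
time: 17.0
tool_pos: [0.5273, -0.176, 0.0592]
tcp_rot: [1.68, 0.817, -1.678]
wrist_force: [0.1, 0.8, -0.7]
width: 0.208
```

Emit:
carry_out(offset=[[0,0,0],[0,0,0],[0,-0.1,-0.08],[0,-0.16,-0.12],[0,-0.24,-0.18]], delta_rot=[[0,0,0],[0,0,0],[0,0,0],[0,0,0],[0,0,0]])

```text
time: 17.42
tool_pos: [0.526, -0.1709, 0.0592]
tcp_rot: [1.679, 0.815, -1.678]
wrist_force: [1.1, -4.9, 0.0]
width: 0.211
```

```bash
python3 look.py w10.png
```

```text
17.4167 [ 0.526  -0.1709  0.0592] yaw -128.06 down [ 0.002 -0.002 -1.   ] F [ 1.1 -4.9  0. ] w 0.211
head 10920 z 0.0467 rect [ 534.6 -213.5] [ 48.3 131.7] 14.44 gauge x,y mm 5.3 44.1 rng x [-21.8  21.7] y [-6.8 90.4]
knob 3688 z 0.0902 rect [ 525.7 -172.1] [42.2 22.9] 50.91 gauge x,y mm 1.0 72.0 rng x [-12.1  19. ] y [55.5 83.4]
red 395 z 0.0425 rect [ 478.7 -149.4] [21.  10.1] 13.1 gauge x,y mm -36.2 106.9 rng x [-49.8 -30.2] y [101.5 111.4]
green few 0
ribtop 3783 z 0.0904 rect [ 543.  -238.8] [12.5 28. ] 14.39 gauge x,y mm 1.0 4.0 rng x [-5.4  6.1] y [-9.1 17.7]
flange 4225 z 0.0507 rect [ 541.3 -239.2] [43.1 36. ] 13.84 gauge x,y mm 11.0 6.3 rng x [-19.   19.8] y [-13.4  21.9]
```

The arm is free: the insert moved 5 mm against a 4.9 N spring force. Continue.

Emit:
carry_out(offset=[[0,-0.5,-0.39],[0,-0.79,-0.62],[0,-0.94,-0.74],[0,-0.94,-0.74],[0,-0.94,-0.74]], delta_rot=[[0,0,0],[0,0,0],[0,0,0],[0,0,0],[0,0,0]])

```text
time: 17.88
tool_pos: [0.5134, -0.1199, 0.0592]
tcp_rot: [1.679, 0.815, -1.678]
wrist_force: [1.4, -7.0, -0.5]
width: 0.218
```

Emit:
carry_out(offset=[[0,-0.94,-0.74],[0,-0.94,-0.74],[0,-0.79,-0.62],[0,-0.5,-0.39],[0,0,0]], delta_rot=[[0,0,0],[0,0,0],[0,0,0],[0,0,0],[0,0,0]])

```text
time: 18.3
tool_pos: [0.5034, -0.0797, 0.0592]
tcp_rot: [1.679, 0.817, -1.677]
wrist_force: [0.7, -5.2, 1.6]
width: 0.213
```

Emit:
carry_out(offset=[[0,0,0],[0,0,0],[0,0,0],[0,0,0],[0,0,0]], delta_rot=[[0,0,0],[0,0,0],[0,0,0],[0,0,0],[0,0,0]])

```text
time: 18.72
tool_pos: [0.5036, -0.0808, 0.0592]
tcp_rot: [1.679, 0.816, -1.678]
wrist_force: [0.0, -5.9, 1.8]
width: 0.213
```

```bash
python3 look.py w11.png; cat > fin.py <<'E'
from h import *; from tip import ex,ey,O
# tip & line from wrist image + depth, in gauge mm
import sys
im=np.load('wI.npy'); W=np.load('wW.npy'); z=W[...,2]
q=W[...,:2]-O; gx=q@ex*1000; gv=q@ey*1000
hsv=cv2.cvtColor(im,cv2.COLOR_RGB2HSV)
red=((hsv[...,0]<8)|(hsv[...,0]>170))&(hsv[...,1]>90)&(z>.036)&(z<.05)&(gx<-25)&(gx>-60)
for lo in range(-56,-26,4):
    r=red&(gx>=lo)&(gx<lo+4)
    if r.sum()>10: print('red x',lo+2,r.sum(),'y',gv[r].min().round(2),gv[r].max().round(2),'mid',((gv[r].min()+gv[r].max())/2).round(2))
dk=(im.max(-1)<70)&(z>.043)&(z<.056)&(gx<-20)&(gx>-50)
c=float(sys.argv[1])
for lo in range(-50,-20,3):
    r=dk&(gx>=lo)&(gx<lo+3)&(abs(gv-c)<9)
    if r.sum()>3: print('ptr x',lo+1.5,r.sum(),'y',gv[r].mean().round(2),'z',np.median(z[r]).round(4))
E
python3 fin.py 99
```

```text
18.7167 [ 0.5036 -0.0808  0.0592] yaw -128.04 down [ 0.001 -0.001 -1.   ] F [ 0.  -5.9  1.8] w 0.213
head 175 z 0.0456 rect [ 521.2 -160.5] [47.7 28.8] 14.15 gauge x,y mm 21.6 87.3 rng x [-25.7  21.8] y [71.4 99.8]
knob few 0
red 837 z 0.0425 rect [ 477.3 -149.7] [23.9 10.2] 13.92 gauge x,y mm -40.8 105.8 rng x [-53.5 -30.2] y [102.  111.5]
green few 0
ribtop 3795 z 0.0904 rect [ 520.5 -148.8] [12.4 28. ] 14.63 gauge x,y mm 1.0 96.7 rng x [-5.4  6.1] y [ 83.7 110.5]
flange 4235 z 0.0506 rect [ 519.  -149.2] [43.2 36. ] 13.78 gauge x,y mm 11.1 99.0 rng x [-19.1  19.8] y [ 79.5 114.6]
red x -54 60 y 102.08 111.62 mid 106.85
red x -50 140 y 102.16 111.64 mid 106.9
red x -46 138 y 102.1 111.68 mid 106.89
red x -42 143 y 102.19 111.63 mid 106.91
red x -38 140 y 101.59 111.66 mid 106.62
red x -34 156 y 101.41 111.62 mid 106.51
red x -30 118 y 102.0 111.65 mid 106.82
ptr x -45.5 14 y 96.82 z 0.0504
ptr x -42.5 29 y 97.02 z 0.0504
ptr x -39.5 33 y 97.12 z 0.0507
ptr x -36.5 46 y 97.03 z 0.0506
ptr x -33.5 119 y 96.95 z 0.0506
ptr x -30.5 115 y 97.09 z 0.0506
ptr x -27.5 123 y 97.08 z 0.0506
ptr x -24.5 127 y 97.13 z 0.0507
ptr x -21.5 4 y 95.87 z 0.0516
```

The tip (z 0.0504) is at gauge y 96.95 and the line at 106.85, so 9.9 mm remain.

Emit:
carry_out(offset=[[0,-0.16,-0.13],[0,-0.24,-0.19],[0,-0.22,-0.17],[0,-0.16,-0.12],[0,0,0]], delta_rot=[[0,0,0],[0,0,0],[0,0,0],[0,0,0],[0,0,0]])

```text
time: 19.18
tool_pos: [0.5012, -0.0711, 0.0592]
tcp_rot: [1.679, 0.816, -1.678]
wrist_force: [-0.6, -5.7, 1.7]
width: 0.207
```

Emit:
carry_out(offset=[[0,0,0],[0,0,0],[0,0,0],[0,0,0],[0,0,0]], delta_rot=[[0,0,0],[0,0,0],[0,0,0],[0,0,0],[0,0,0]])

```text
time: 19.6
tool_pos: [0.5013, -0.0713, 0.0592]
tcp_rot: [1.679, 0.816, -1.678]
wrist_force: [0.1, -5.3, 1.8]
width: 0.209
```

```bash
python3 look.py w12.png; python3 fin.py 107; python3 -c "
import cv2
im=cv2.imread('pics/w12.png'); cv2.imwrite('pics/w12c.png',cv2.resize(im[60:360,300:640],(680,600),interpolation=cv2.INTER_CUBIC))"
```

```text
19.6 [ 0.5013 -0.0713  0.0592] yaw -128.05 down [ 0.001 -0.001 -1.   ] F [ 0.1 -5.3  1.8] w 0.209
head 101 z 0.0448 rect [ 542.3 -150.2] [ 1.8 18.9] 14.74 gauge x,y mm 21.6 90.8 rng x [20.  21.8] y [80.9 99.6]
knob few 0
red 501 z 0.0425 rect [ 477.  -149.3] [23.9  9.5] 13.57 gauge x,y mm -45.4 109.2 rng x [-53.6 -30.8] y [102.4 111.6]
green few 0
ribtop 3791 z 0.0904 rect [ 518.3 -139.2] [12.2 27.8] 13.9 gauge x,y mm 1.0 106.5 rng x [-5.5  6.1] y [ 93.5 120.4]
flange 4245 z 0.0506 rect [ 516.6 -139.7] [43.1 36. ] 14.05 gauge x,y mm 11.1 108.9 rng x [-18.8  19.8] y [ 89.3 124.5]
red x -54 62 y 102.16 111.63 mid 106.9
red x -50 131 y 102.15 111.87 mid 107.01
red x -46 131 y 102.14 111.78 mid 106.96
red x -42 122 y 102.21 111.71 mid 106.96
red x -38 46 y 102.73 111.71 mid 107.22
red x -34 36 y 104.64 111.69 mid 108.16
red x -30 27 y 110.13 111.71 mid 110.92
ptr x -45.5 14 y 106.8 z 0.0507
ptr x -42.5 35 y 106.92 z 0.0507
ptr x -39.5 32 y 106.96 z 0.0504
ptr x -36.5 52 y 107.02 z 0.0506
ptr x -33.5 121 y 106.69 z 0.0505
ptr x -30.5 120 y 106.72 z 0.0506
ptr x -27.5 125 y 106.7 z 0.0506
ptr x -24.5 132 y 106.9 z 0.0506
```

View pics/w12c.png

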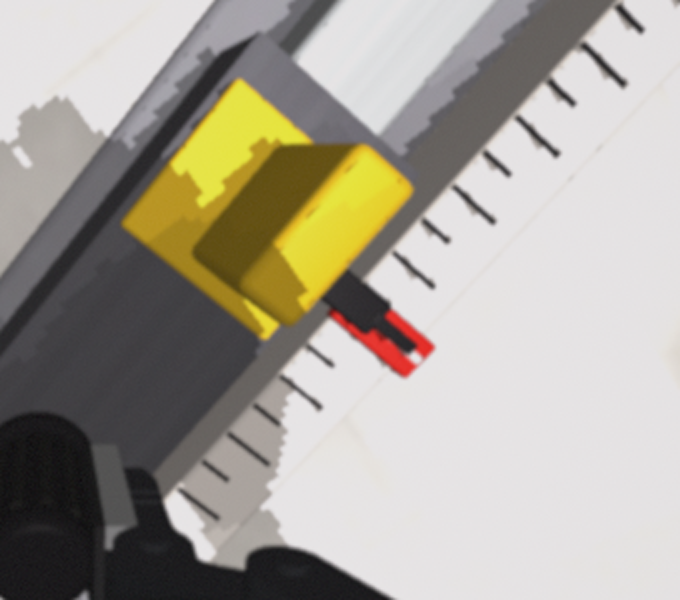

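The pointer tip at (408,347) stands over the white line, which shows just beyond it at (417,358). The flange lies flat and the rider has not moved. Handing in.

```bash
python3 -c "
from workcell import *
s=read_state(); print(s['time'],abs(s['joint_vel']).max() if hasattr(s['joint_vel'],'max') else max(map(abs,s['joint_vel']))); print(finish_job())"
```

```text
19.65 0.0020136057487737577
the job is handed in; nothing more can be done
None
```

I finished and handed in the job at 19.65 s. The middle-sized insert is fully home, the lock button is down, and the gripper is holding the arm out by the knob with the pointer tip over the white line.

- **Insert:** the flange top measured z = 0.0506 with the head top at 0.0467, so the 4 mm flange lies flat.
- **Lock:** the button took about 6 N at z ≈ 0.053, then stopped hard at 21.7 N with no further travel. The arm then slid freely.
- **Pointer:** at the end the tip was at gauge y = 106.8–106.9 mm and the line at 106.96 mm. They agree to about 0.15 mm, and the last picture shows it too.
- **Holding:** the arm is at rest at 70 N grip against about 5.3 N of spring pull. The rider's measured position stayed the same to within about 0.5 mm.

- **Extra grip:** I gripped the knob once, let go and gripped it again with the hand turned 142°, so the wrist camera could see the pointer.
- **Camera disagreement:** the top camera read about 2 mm differently from the wrist camera, so I used the wrist readings. The arm blocked the top view of the scale, so I could not check the final position from there.

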